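Test-spin the banding wheel and brake it on its start mark

ROBOT

A 6-joint arm with a two-finger parallel gripper is mounted at the origin on the work surface. World frame = base frame: x ahead of the robot, y to its left, z up, the work surface at z = 0. Lengths are in m, angles in rad, forces in N, time in s.
With the tool pointing down it reaches from about 0.275 to 1 m from the base axis. Payload 8.4 kg.
Tool frame: the origin (TCP) lies on the centre line of the jaws, within the pads' length; the fingertips stand 14 mm ahead of it and the grasp point (between the pads) lies 5 mm behind it (robot.tips_ahead is the distance from the TCP to the fingertips, in m); z points along the fingers, y is the line along which they close (so a half turn about z gives the same grasp; the last joint's range is limited). The gripper opens to 85 mm and grips with 20 to 120 N. Pads are 22 mm wide; open, the fingers measure 114 mm over their backs; the gripper's body (76 mm by 85 mm) begins 54 mm behind the grasp point. The pads swing forward as they close: fully open they stand 13 mm farther back than shut.
Start: joints at [1.13, 0.353, 1.633, -0, 1.155, -0.002], TCP at [0.266, 0.566, 0.245] pointing down, gripper open.
Joint ranges: [-2.63, 2.63], [-0.92, 2.1], [0.06, 2.66], [-1.3, 4.44], [0, 2.69], [-3.02, 3.02]. Speed limits (rad/s): [2.22, 2.22, 2.79, 3.14, 3.14, 3.14].

INTERFACE

Orientations are given as a unit quaternion [w, x, y, z].
In Python, from workcell import robot gives the robot as it stands. The module is installed in compiled form; this text tells all that it offers.
- The arm moves only by the tool apply_moves, never from a script. Its argument "series" is a list of rows, each a list of 2 entries, a list of its own where there are three numbers: the shift along the tool's x, y, z in mm, then the turn, a rotation vector about the tool's x, y, z in degrees. A call has 1 to 8 rows; each row is the pose to reach, as a shift and turn from the pose commanded when the call began, along the tool's axes at that moment; what a row does not reach only later rows make up. A row lasts 1/12 s, in which the tool goes at most 41.7 mm and 7.16 degrees, less where a joint would pass 70% of its speed; a pose out of reach is approached as far as the arm can. A call with a gripper value outside its range is refused whole. "grip" is the gripper's target within -1 to 1 (shut at 1, half-way at 0, fully open at -1), set as the call begins (left out, the last holds). The fingers move at their own pace and stop on an object; "grip_force" is the grip in N (left out, the last holds). Time passes only in rows, so rows that repeat a pose let the fingers close. It gives the time, the measured TCP pose, the force, the opening and the grip force at its end, in the units of the state.
- robot.sense(): the state, without advancing time (a new reading comes with each control period).
- robot.snapshot(name): name is "side" or "top" or "wrist"; returns a dict with "pixels" (480x640x3 uint8, blue, green, red), "fx", "fy", "cx", "cy" (pixels), "origin" and "attitude" of the camera in the world. Camera axes: x right, y up, looking along -z (the intrinsics and any distortion apply to the point x, -y, -z); pixel columns grow to the right and rows downward; lengths in m; the calibration is good to about 2 mm. A picture is of the moment at which its call begins. There is no depth.
- robot.job_done(): hands the job in; it is judged then, once.
The state is a dict: "time_s": time; "joint_positions": joint angles; "qvel": joint speeds; "joint_torque": joint torques, N m; "tcp_pos": TCP position; "ee_rot": TCP orientation; "force": force on the tool from outside, world axes, zero at the start; "moment": the same for the moment, N m; "gripper_width": opening from 0.0 (shut) to 1.0 (fully open); "grasp_force": force on a finger pad.
Only numpy, scipy, OpenCV 4.12 (cv2) and the standard library are available. Lean on these libraries where they do the work, as an engineer would, in place of code of your own. Each camera call takes 0.05 s, during which the arm holds its last target. There are 200 camera calls.

TASK

Test-run the banding wheel under the wooden roundel: with a fingertip flick it spinning by one of its centring pins, either way round, and let it run by itself, touching nothing, for at least four seconds, all that time no slower than one turn in five seconds. Then brake it with a fingertip on its bare rim and leave it standing still, with your hand clear, the red start mark within 12 mm of the brass pointer. Nothing is to be lifted or carried: the roundel stays lying between the pins, do not slam or lean on the wheel, and do not disturb the other things on the desk.

Things in the scene. Friction and masses are not known exactly. Their poses are not given: they have to be found in the camera images.
- wheel_base: Fixed green cast foot, 164 mm across, of the banding wheel (a hand-decorator's turntable), bolted down. Origin: on the wheel's axis, at desk level; z up, along the axis. A bracket 22 mm wide goes out under the head along -x and rises 184 mm from the axis to 102 mm over the desk; it carries the pointer.
- pointer_tip (a point): Tip of the brass pointer, a cone 20 mm thick and 36 mm long on the bracket, aimed at the axis; the tip is 144 mm from the axis (4 mm outside the rim), on the -x side of wheel_base, 85 mm over the desk.
- wheel_head: Turning head: flat grey iron disc 280 mm across, 9 mm thick, top 85 mm over the desk, 3 kg, very free: turns endlessly either way, coasting it loses under 0.1 rad/s each second and runs on for over half a minute; stays where stopped. Origin on the axis at the underside, z up. Bare flat rim, 82 to 140 mm from the axis: a fingertip pressed on it from above stops it by friction and can drag it.
- red_mark (a point): Outer end of the red start mark, on the disc's edge at its top: 140 mm from the axis, 85 mm over the desk. The mark is a painted red stripe 10 mm wide on top of the disc, running radially from 94 to 140 mm from the axis, on the -x side of wheel_head.
- pin_a (a point): Top centre of a centring pin: an upright black rubber post, 13 mm across, standing 32 mm above the disc (top 117 mm over the desk), 73.5 mm from the axis, fixed to wheel_head, opposite the red mark. Pushed sideways (along the rim) it turns the wheel.
- pin_b (a point): The same for the second pin, 120 degrees on, anticlockwise seen from above.
- pin_c (a point): The same for the third pin, 240 degrees on from pin_a, anticlockwise seen from above.
- roundel: Round wooden plaque with a printed ibex and a green band, 130 mm across, 14 mm thick, 0.1 kg, lying loose on the disc between the three pins with 2 mm play; its top is 99 mm over the desk. Origin: centre of its underside. It rides round with the wheel.
- paint_pot: Loose glass pot of green paint with a white lid, 61 mm across, 62 mm high, on the desk near the wheel. Origin: centre of its underside. Leave alone.
- picture_block: Loose wooden block with a picture of an ibex on top, 70 x 70 x 40 mm high. Origin: centre of its underside. Leave alone.
- red_pen: Loose red pen lying on the desk, 150 mm long along its x, 10 mm thick. Origin: middle of its underside. Leave alone.
- mouse: Loose black computer mouse, 108 mm long along its x, 60 mm wide, 33 mm high. Origin: centre of its underside. Leave alone.
Not all that is in view belongs to the job. Of the things that look like the roundel, the largest one is meant.

How it is judged:
On the way, in this order (a step that is already met when the one before it is completed fails the run):
1. the wheel runs by itself, touched by nothing of the robot, faster than 1.25 rad/s (a turn in five seconds), for 4 s (angular speed of wheel_head above 1.25 rad/s and contact force between each of the fingers, the arm and wheel_head below 0.05 N), for 4 s.
2. a fingertip is put to the running wheel to brake it (contact force between the fingers and wheel_head above 0.3 N).
At the end, for the whole second after the job is handed in: The wheel stands still (under 0.05 rad/s) with the outer end of the red mark within 12 mm (5 degrees) round the rim of the pointer's tip; the roundel lies flat on the disc between its pins, within 6 mm of the axis (horizontal distance between red_mark and pointer_tip below 0.013 m and angular speed of wheel_head below 0.05 rad/s and horizontal distance between roundel and wheel_base below 0.006 m and height (world z) of roundel between 0.082 and 0.088 m); the robot touches nothing.
It fails at once if the roundel is lifted or pushed out from between the pins (height (world z) of roundel above 0.095 m or horizontal distance between roundel and wheel_base above 0.012 m or angle between roundel's own z axis and vertical above 0.15 rad).
It fails at once if the wheel is slammed or leaned on (over 200 N) (contact force between the fingers and wheel_head above 200 N).
It fails at once if the pot, block, pen or mouse is disturbed (moved more than 10 mm) (distance of any of paint_pot, picture_block, red_pen, mouse from where it was at the start of the episode above 0.01 m).
It also fails if it takes over 54 s, if anything falls off the work surface, if the arm or the gripper's body presses on something with over 40 N, if the wrist force passes 120 N, or if a joint passes its speed limit or range.

## Working session

There is one attempt and no reset: what is moved stays moved. The work goes in short steps, Python scripts to look and compute and a tool call to move; the robot and the scene stay as the last step left them, time stands still between calls to the robot, and variables do not carry over. Pictures are saved under pics/ and viewed, at most 10 in all, crops included, and the job is handed in when it is done.

Besides the shell and the picture viewer there is one more tool, called as name(argument=value, ...) on one line, values as JSON. apply_moves: Moves the arm, as the interface text tells. Its arguments: {"type":"object","properties":{"series":{"type":"array"},"grip":{"type":"number"},"grip_force":{"type":"number"}},"required":["series"]}

```bash
mkdir -p pics; cat > h.py <<'E'
import numpy as np, cv2
from scipy.spatial.transform import Rotation as R
from workcell import robot
def Rm(a):
    a=np.array(a,float)
    if a.shape==(3,3): return a
    return R.from_quat([a[1],a[2],a[3],a[0]]).as_matrix()
def ray(s,u,v):
    d=np.array([(u-s['cx'])/s['fx'],-(v-s['cy'])/s['fy'],-1.]); return Rm(s['attitude'])@d
def atz(s,u,v,z):
    d=ray(s,u,v);o=np.array(s['origin']);return o+d*(z-o[2])/d[2]
def proj(s,p):
    c=Rm(s['attitude']).T@(np.array(p)-np.array(s['origin']))
    return s['cx']+s['fx']*c[0]/-c[2], s['cy']-s['fy']*c[1]/-c[2]
E
python3 - <<'E'
from h import *
for n in ('top','side'):
    s=robot.snapshot(n); cv2.imwrite(f'pics/{n}0.png',s['pixels'])
    print({k:v for k,v in s.items() if k!='pixels'})
print(robot.sense())
E
```

```text
{'fx': 546.4744684423133, 'fy': 546.4744684423133, 'cx': 321.0591570360582, 'cy': 236.64553509646058, 'origin': array([0.42051175, 0.03916411, 1.06418076]), 'attitude': array([ 0.70483296,  0.06962086, -0.04107344, -0.70475272])}
{'fx': 444.49607883613, 'fy': 444.49607883613, 'cx': 319.120406281494, 'cy': 248.31699167032383, 'origin': array([0.44605181, 0.7341644 , 0.56296794]), 'attitude': array([-0.09803964, -0.04143021,  0.46126085,  0.88085765])}
{'time_s': 0.1, 'joint_positions': array([ 1.12958250e+00,  3.53610684e-01,  1.63407589e+00,  3.59916913e-06,
        1.15518855e+00, -2.41028565e-03]), 'qvel': array([-2.38627235e-03, -6.09114975e-04, -1.22590817e-03,  2.02352476e-04,
       -1.08882215e-05, -4.14323219e-04]), 'joint_torque': array([ 2.34027075e-04, -6.06365490e+01, -3.42814744e+01, -1.72515734e-04,
        4.12837762e-03,  1.66286731e-05]), 'tcp_pos': array([0.26536209, 0.56540838, 0.24460998]), 'ee_rot': array([-1.42675225e-04,  2.17646440e-01,  9.76027467e-01, -6.25160410e-04]), 'force': array([0.79947329, 0.37038496, 0.73173364]), 'moment': array([-0.01464698,  0.00179845, -0.05903639]), 'grasp_force': 0.0, 'gripper_width': 0.9962785294475132}
```

View pics/top0.png

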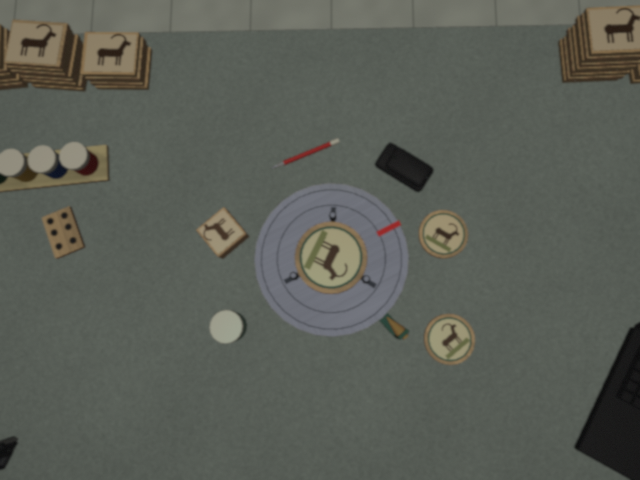

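View pics/side0.png

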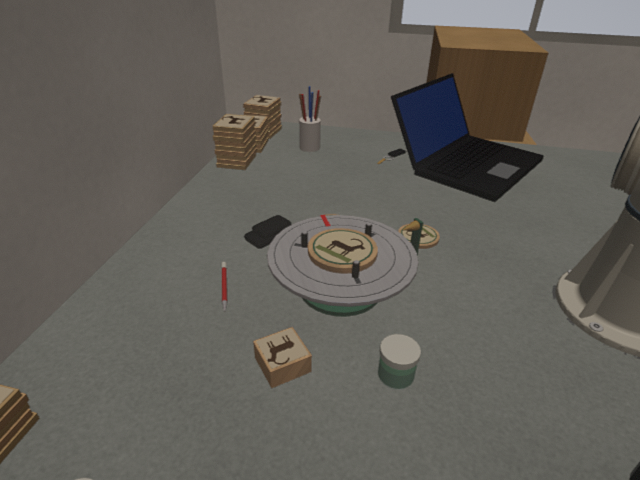

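The pictures show three round plaques in the top view: on the wheel at (331,258), and loose ones at (443,234) and (450,339). The largest is the one on the wheel, between the pins. The pins are at about (333,214), (292,277) and (369,281), the red mark ends at (400,224), and the pointer is near (385,318). The block, pot, pen and mouse lie around the wheel.

```bash
python3 - <<'E'
from h import *
s=robot.snapshot('top'); im=s['pixels']
hsv=cv2.cvtColor(im,cv2.COLOR_BGR2HSV)
b,g,r=[im[...,i].astype(int) for i in range(3)]
# disc: bluish gray
m=((b-g)>4).astype(np.uint8)*255
m=cv2.morphologyEx(m,cv2.MORPH_CLOSE,np.ones((9,9)));m=cv2.morphologyEx(m,cv2.MORPH_OPEN,np.ones((9,9)))
cs,_=cv2.findContours(m[150:350,230:430],cv2.RETR_EXTERNAL,cv2.CHAIN_APPROX_NONE)
c=max(cs,key=cv2.contourArea).reshape(-1,2)+[230,150]
P=np.array([atz(s,u,v,.085)[:2] for u,v in c])
A=np.c_[2*P,np.ones(len(P))];x=np.linalg.lstsq(A,(P**2).sum(1),rcond=None)[0]
C=x[:2];print('axis',C,'rad',np.sqrt(x[2]+C@C))
rm=((r-g)>60)&((r-b)>60); ys,xs=np.nonzero(rm[210:245,370:410]);q=np.array([atz(s,u+370,v+210,.085)[:2] for u,v in zip(xs,ys)])
d=q.mean(0)-C;print('mark',q.mean(0),np.hypot(*d),np.degrees(np.arctan2(d[1],d[0])))
for n,u,v,z in [('pinA',292,277,.117),('pin',333,211,.117),('pin',371,281,.117),('tip',385,318,.085),('ptrend',402,334,.1),('pot',227,327,.062),('block',221,233,.04),('pen',308,152,.005),('penend',275,165,.005),('penend2',339,140,.005),('mouse',405,167,.02),('coaster',443,234,.01),('coaster2',450,339,.01)]:
    p=atz(s,u,v,z);d=p[:2]-C;print(n,p.round(3),np.hypot(*d).round(3),np.degrees(np.arctan2(d[1],d[0])).round(1))
crop=cv2.resize(im[170:350,240:440],None,fx=4,fy=4,interpolation=cv2.INTER_CUBIC)[:600*1]
cv2.imwrite('pics/crop.png',cv2.resize(im[175:350,240:440],None,fx=3.4,fy=3.4,interpolation=cv2.INTER_CUBIC))
E
```

```text
axis [0.53631308 0.06179412] rad 0.13603708936413725
mark [ 0.59104288 -0.04285851] 0.11809963758927099 -62.3919459461914
pinA [0.499 0.128 0.117] 0.076 119.1
pin [0.616 0.057 0.117] 0.08 -3.6
pin [ 0.492 -0.009  0.117] 0.083 -121.9
tip [ 0.43  -0.034  0.085] 0.144 -138.0
ptrend [ 0.402 -0.062  0.1  ] 0.183 -137.3
pot [0.413 0.251 0.062] 0.226 123.1
block [0.59  0.273 0.04 ] 0.218 75.7
pen [0.761 0.109 0.005] 0.229 11.9
penend [0.734 0.176 0.005] 0.228 29.9
penend2 [0.785 0.047 0.005] 0.249 -3.5
mouse [ 0.724 -0.083  0.02 ] 0.237 -37.7
coaster [ 0.592 -0.154  0.01 ] 0.223 -75.6
coaster2 [ 0.392 -0.161  0.01 ] 0.266 -123.0
```

View pics/crop.png

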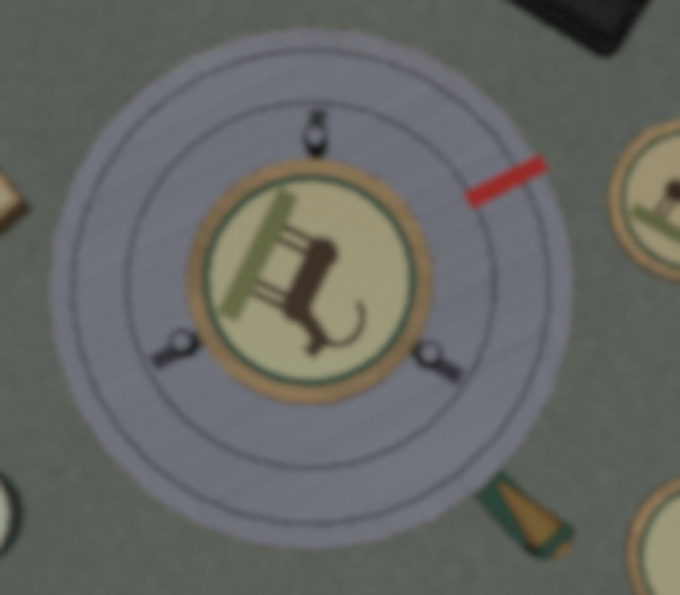

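apply_moves(series=[[[-380,-320,40],[0,0,-35]],[[-380,-320,40],[0,0,-35]],[[-380,-320,40],[0,0,-35]],[[-380,-320,40],[0,0,-35]],[[-380,-320,40],[0,0,-35]],[[-380,-320,40],[0,0,-35]],[[-380,-320,40],[0,0,-35]],[[-380,-320,40],[0,0,-35]]], grip=1)

```text
time_s: 0.82
tcp_pos: [0.4031, 0.2665, 0.2188]
ee_rot: [0.0, -0.086, 0.996, 0.0]
force: [0.3, -0.1, -0.2]
gripper_width: 0.002
grasp_force: 0.0
```

apply_moves(series=[[[-40,-140,25],[0,0,0]],[[-40,-140,25],[0,0,0]],[[-40,-140,25],[0,0,0]],[[-40,-140,25],[0,0,0]],[[-40,-140,25],[0,0,0]],[[-40,-140,25],[0,0,0]]])

```text
time_s: 1.32
tcp_pos: [0.4663, 0.1361, 0.1936]
ee_rot: [-0.0, -0.084, 0.996, -0.0]
force: [0.2, -0.4, 0.0]
gripper_width: 0.003
grasp_force: 0.0
```

```bash
python3 - <<'E'
from h import *
t=robot.snapshot('top'); cv2.imwrite('pics/t1.png',t['pixels'])
w=robot.snapshot('wrist'); cv2.imwrite('pics/w1.png',w['pixels'])
q=robot.snapshot('side'); cv2.imwrite('pics/s1.png',q['pixels'])
z=np.hstack([cv2.resize(x['pixels'],(400,300)) for x in (t,w)]);cv2.imwrite('pics/tw1.png',z)
C=np.array([.5363,.0618])
for n,u,v in [('a',293.8,275.9),('c',332.9,213.8),('b',366.5,278.5)]:
    p=atz(t,u,v,.117);d=p[:2]-C;print(n,p.round(4),np.hypot(*d).round(4),np.degrees(np.arctan2(d[1],d[0])).round(1))
s=robot.sense();print(robot.tips_ahead,s['tcp_pos'],s['ee_rot'],s['time_s'],s['force'])
print({k:v for k,v in w.items() if k!='pixels'})
E
```

```text
a [0.5013 0.125  0.117 ] 0.0723 119.0
c [0.611 0.057 0.117] 0.0749 -3.7
b [ 0.4967 -0.0011  0.117 ] 0.0743 -122.2
0.014 [0.46585055 0.13800459 0.19397196] [-7.10483724e-05 -8.62738101e-02  9.96271455e-01  1.13821931e-04] 1.4667 [-0.53932606 -0.30327144 -0.15218198]
{'fx': 423.32011721752974, 'fy': 423.32011721752974, 'cx': 321.8323760652473, 'cy': 238.05227760012, 'origin': array([0.38781431, 0.12420948, 0.32299995]), 'attitude': array([ 0.63651497, -0.10071543, -0.11960191,  0.75524862])}
```

View pics/tw1.png

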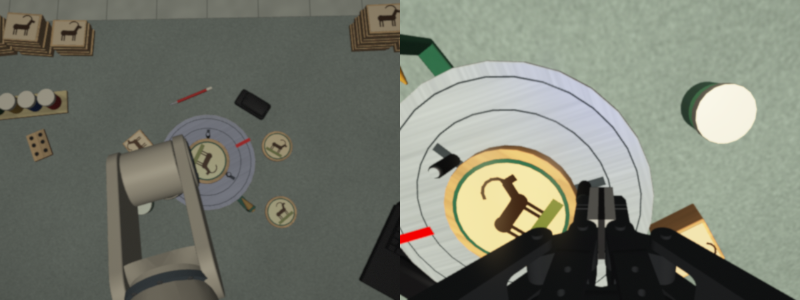

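The left picture shows the arm over the pot side, with the wheel, the red mark and all four loose things still visible. The wrist view on the right shows the roundel, pin_b, the red mark at about (415,235), and the closed fingers above the pin_a side. Next I go down behind pin_a.

apply_moves(series=[[[-3,-24,0],[0,0,0]],[[-3,-24,30],[0,0,0]],[[-3,-24,60],[0,0,0]],[[-3,-24,75],[0,0,0]],[[-3,-24,75],[0,0,0]],[[-3,-24,75],[0,0,0]]])

```text
time_s: 1.97
tcp_pos: [0.4727, 0.115, 0.1187]
ee_rot: [-0.001, -0.087, 0.996, -0.0]
force: [0.2, 0.5, -0.2]
gripper_width: -0.002
grasp_force: 0.0
```

apply_moves(series=[[[-6,4,0],[0,0,0]],[[-12,6,0],[0,0,0]],[[-20,9,0],[0,0,0]],[[-30,11,0],[0,0,0]],[[-42,11,0],[0,0,0]],[[-55,8,0],[0,0,0]],[[-68,3,0],[0,0,0]],[[-72,8,-35],[0,0,0]]])

```text
time_s: 2.63
tcp_pos: [0.5426, 0.1335, 0.1501]
ee_rot: [-0.003, -0.086, 0.996, -0.001]
force: [-0.7, -1.4, -0.2]
gripper_width: -0.002
grasp_force: 0.0
```

apply_moves(series=[[[0,20,-35],[0,0,0]],[[20,40,-40],[0,0,0]]])

```text
time_s: 2.8
tcp_pos: [0.5234, 0.1726, 0.2006]
ee_rot: [0.006, -0.085, 0.996, 0.001]
force: [1.1, 1.2, 0.7]
gripper_width: 0.001
grasp_force: 0.0
```

```bash
cat >> h.py <<'E'
C=np.array([.5363,.0618])
def mark(cam,save=None):
    s=robot.snapshot(cam);im=s['pixels'].astype(int)
    if save: cv2.imwrite(save,s['pixels'])
    b,g,r=im[...,0],im[...,1],im[...,2]
    ys,xs=np.nonzero((r>70)&(r-g>0.4*r)&(r-b>0.4*r))
    q=np.array([atz(s,u,v,.085)[:2] for u,v in zip(xs,ys)]).reshape(-1,2)-C
    d=np.hypot(*q.T);k=(d>.09)&(d<.142)
    if k.sum()<8: return None
    m=q[k].mean(0);return np.degrees(np.arctan2(m[1],m[0])).round(1),int(k.sum())
E
python3 - <<'E'
from h import *
for i in range(3):
    for c in ('top','side','wrist'):
        t=robot.sense()['time_s']; print(round(t,3),c,mark(c))
s=robot.sense();print(s['tcp_pos'],s['force'])
E
```

```text
2.8 top (np.float64(-140.5), 135)
2.85 side (np.float64(-146.9), 69)
2.9 wrist (np.float64(-153.8), 1698)
2.95 top (np.float64(-161.0), 126)
3.0 side (np.float64(-168.0), 74)
3.05 wrist (np.float64(-174.5), 1529)
3.1 top (np.float64(178.7), 127)
3.15 side (np.float64(171.4), 89)
3.2 wrist (np.float64(164.8), 1951)
[0.5165538  0.16984495 0.19338467] [-0.94187905  0.69515432 -0.05057964]
```

apply_moves(series=[[[0,8,20],[0,0,0]],[[0,8,40],[0,0,0]],[[0,8,60],[0,0,0]],[[0,8,75],[0,0,0]],[[0,8,80],[0,0,0]],[[0,8,80],[0,0,0]],[[0,8,80],[0,0,0]],[[0,8,80],[0,0,0]]])

```text
time_s: 3.92
tcp_pos: [0.5157, 0.1783, 0.1148]
ee_rot: [0.001, -0.086, 0.996, 0.0]
force: [-0.1, 0.0, -0.7]
gripper_width: 0.001
grasp_force: 0.0
```

apply_moves(series=[[[0,0,0],[0,0,0]],[[0,0,0],[0,0,0]],[[0,0,0],[0,0,0]],[[0,0,0],[0,0,0]],[[0,0,0],[0,0,0]],[[0,0,0],[0,0,0]],[[0,0,0],[0,0,0]],[[0,0,0],[0,0,0]]])

```text
time_s: 4.58
tcp_pos: [0.5149, 0.1782, 0.1139]
ee_rot: [-0.0, -0.086, 0.996, 0.0]
force: [0.2, 1.2, 0.4]
gripper_width: 0.002
grasp_force: 0.0
```

apply_moves(series=[[[0,0,0],[0,0,0]],[[0,0,0],[0,0,0]],[[0,0,0],[0,0,0]],[[0,0,0],[0,0,0]],[[0,0,0],[0,0,0]],[[0,0,0],[0,0,0]],[[0,0,0],[0,0,0]],[[0,0,0],[0,0,0]]])

```text
time_s: 5.25
tcp_pos: [0.5149, 0.1782, 0.1139]
ee_rot: [0.0, -0.086, 0.996, -0.0]
force: [0.7, -0.1, 0.1]
gripper_width: -0.002
grasp_force: 0.0
```

apply_moves(series=[[[0,0,0],[0,0,0]],[[0,0,0],[0,0,0]],[[0,0,0],[0,0,0]],[[0,0,0],[0,0,0]],[[0,0,0],[0,0,0]],[[0,0,0],[0,0,0]],[[0,0,0],[0,0,0]],[[0,0,0],[0,0,0]]])

```text
time_s: 5.92
tcp_pos: [0.5149, 0.1782, 0.1139]
ee_rot: [-0.0, -0.086, 0.996, 0.0]
force: [-0.1, 0.2, -1.0]
gripper_width: 0.0
grasp_force: 0.0
```

apply_moves(series=[[[0,0,0],[0,0,0]],[[0,0,0],[0,0,0]],[[0,0,0],[0,0,0]],[[0,0,0],[0,0,0]],[[0,0,0],[0,0,0]],[[0,0,0],[0,0,0]],[[0,0,0],[0,0,0]],[[0,0,0],[0,0,0]]])

```text
time_s: 6.58
tcp_pos: [0.5149, 0.1782, 0.1139]
ee_rot: [-0.0, -0.086, 0.996, 0.0]
force: [-0.5, -0.3, -0.5]
gripper_width: 0.003
grasp_force: 0.0
```

apply_moves(series=[[[0,0,0],[0,0,0]],[[0,0,0],[0,0,0]],[[0,0,0],[0,0,0]],[[0,0,0],[0,0,0]],[[0,0,0],[0,0,0]],[[0,0,0],[0,0,0]],[[0,0,0],[0,0,0]],[[0,0,0],[0,0,0]]])

```text
time_s: 7.25
tcp_pos: [0.5149, 0.1782, 0.1139]
ee_rot: [-0.0, -0.086, 0.996, 0.0]
force: [0.5, 0.1, 0.7]
gripper_width: -0.002
grasp_force: 0.0
```

```bash
python3 - <<'E'
from h import *
for i in range(4):
    for c in ('top','wrist'):
        t=robot.sense()['time_s']; print(round(t,3),c,mark(c))
s=robot.sense();print(s['tcp_pos'],s['force'])
E
```

```text
7.25 top (np.float64(10.1), 119)
7.3 wrist None
7.35 top (np.float64(-1.8), 119)
7.4 wrist (np.float64(-10.2), 10)
7.45 top (np.float64(-13.6), 119)
7.5 wrist None
7.55 top (np.float64(-25.5), 122)
7.6 wrist None
[0.51490788 0.17819918 0.11390048] [-0.34864213 -0.89753005 -0.55774956]
```

apply_moves(series=[[[0,0,2],[0,0,0]],[[0,0,4],[0,0,0]],[[0,0,7],[0,0,0]],[[0,0,10],[0,0,0]],[[0,0,12],[0,0,0]],[[0,0,13.5],[0,0,0]],[[0,0,15],[0,0,0]],[[0,0,16],[0,0,0]]])

```text
time_s: 8.32
tcp_pos: [0.5171, 0.1788, 0.099]
ee_rot: [0.002, -0.086, 0.996, 0.0]
force: [1.1, -1.0, 20.1]
gripper_width: 0.003
grasp_force: 9.8
```

```bash
python3 - <<'E'
from h import *
for i in range(2):
    t=robot.sense()['time_s']; print(round(t,3),mark('top'))
s=robot.sense();print(s['tcp_pos'],s['force'])
E
```

```text
8.317 (np.float64(-105.7), 129)
8.367 (np.float64(-105.6), 129)
[0.51650717 0.17868651 0.09903962] [-0.52368887 -0.65411729  9.6252327 ]
```

apply_moves(series=[[[-4,0,0.5],[0,0,0]],[[-12,-0.6,0.5],[0,0,0]],[[-22,-2,0.5],[0,0,0]],[[-33,-4.7,0.5],[0,0,0]],[[-44,-8.5,0.5],[0,0,0]],[[-54,-13,0.5],[0,0,0]],[[-60,-16.5,0.5],[0,0,0]],[[-63,-18,0.5],[0,0,0]]])

```text
time_s: 9.08
tcp_pos: [0.5829, 0.1715, 0.0991]
ee_rot: [0.002, -0.086, 0.996, 0.0]
force: [-0.4, 0.4, 13.8]
gripper_width: -0.0
grasp_force: 6.4
```

```bash
python3 - <<'E'
from h import *
for i in range(2):
    t=robot.sense()['time_s']; print(round(t,3),mark('top','pics/t2.png'))
s=robot.sense();print(s['tcp_pos'],s['force'])
im=cv2.imread('pics/t2.png');cv2.imwrite('pics/t2c.png',cv2.resize(im[270:370,340:440],None,fx=5.5,fy=5.5,interpolation=cv2.INTER_CUBIC))
E
```

```text
9.083 (np.float64(-138.2), 135)
9.133 (np.float64(-138.4), 133)
[0.58265473 0.17161599 0.09905573] [ 0.06041573  0.30267488 10.62245355]
```

View pics/t2c.png

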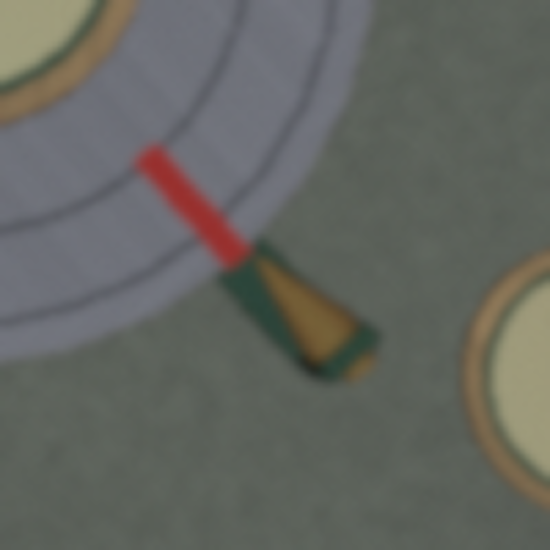

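The crop shows the red stripe's outer end at about (238,255) and the brass tip at about (257,258). That puts the mark roughly 4 mm past the tip, so I nudge the wheel back a little and lift off.

apply_moves(series=[[[1,0.6,0],[0,0,0]],[[3,2,0],[0,0,0]],[[3,2,0],[0,0,0]],[[3,2,0],[0,0,0]],[[3,2,-2],[0,0,0]],[[3,2,-12],[0,0,0]],[[3,2,-45],[0,0,0]],[[3,2,-80],[0,0,0]]])

```text
time_s: 9.85
tcp_pos: [0.5751, 0.1722, 0.1769]
ee_rot: [-0.002, -0.086, 0.996, -0.0]
force: [0.9, -0.1, -0.1]
gripper_width: 0.003
grasp_force: 0.0
```

apply_moves(series=[[[30,40,-30],[0,0,0]],[[60,80,-50],[0,0,0]],[[60,80,-50],[0,0,0]],[[60,80,-50],[0,0,0]],[[60,80,-50],[0,0,0]]])

```text
time_s: 10.27
tcp_pos: [0.5034, 0.2422, 0.2288]
ee_rot: [0.001, -0.087, 0.996, 0.0]
force: [0.5, 1.2, -0.5]
gripper_width: -0.004
grasp_force: 0.0
```

```bash
python3 - <<'E'
from h import *
for i in range(4):
    t=robot.sense()['time_s']; print(round(t,3),mark('top','pics/t3.png'))
s=robot.sense();print(s['tcp_pos'],s['force'])
im=cv2.imread('pics/t3.png');cv2.imwrite('pics/t3c.png',cv2.resize(im[130:370,190:470],None,fx=2.5,fy=2.5,interpolation=cv2.INTER_CUBIC))
E
```

```text
10.267 (np.float64(-134.9), 128)
10.317 (np.float64(-134.9), 128)
10.367 (np.float64(-134.9), 128)
10.417 (np.float64(-134.9), 128)
[0.50422638 0.24053501 0.22682325] [0.28116096 0.32827289 0.28502376]
```

View pics/t3c.png

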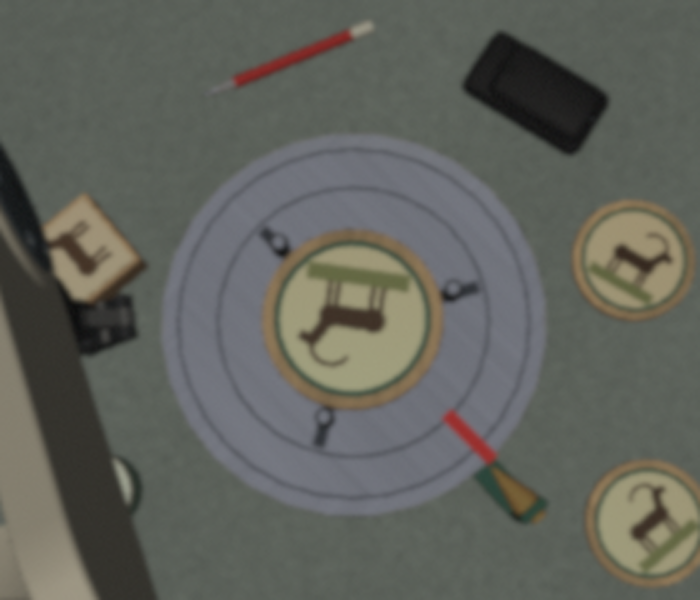

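The picture shows the wheel standing still with the red mark's end at about (493,460), next to the brass tip at about (490,466). The roundel lies centred between the pins, the hand is clear, and the pen, mouse, block and pot are where they were.

```bash
python3 -c "
from workcell import robot
print(robot.job_done())"
```

```text
the job is handed in; nothing more can be done
None
```

I handed in the job, with no verdict returned: the wheel ran free for about 5 s at 2.1–2.4 rad/s, was braked on its bare rim, and now stands still with the red mark an estimated 4–8 mm from the pointer, the roundel in place and the hand clear.

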